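# Clamp a plywood disc in the drilling jig

### The job

Without gripping or lifting anything, push the plywood disc along the jig's channel with the fingertips until it is fully home against the end stop. Then push the toggle clamp's handle over, away from the disc, past its dead point until it snaps into lock and the rubber foot holds the disc down. Leave the glue bottle, the stepped tower of discs and the ear muffs where they stand, and finish clear of everything.

Things in the scene. Friction and masses are not known exactly. Their poses are not given: they have to be found in the camera images.
- jig: Plywood drilling jig fixed to the table. Origin at table height, under the disc's centre when the disc is home. x runs level along the channel towards the end stop and clamp, z up. Base plate from x = -130 to 180 mm, 170 mm wide, top at z = 18 mm. Side rails along x from -115 to 55 mm, 18 mm wide, inner faces at y = +57 and -57 mm, tops at z = 33 mm.
- stop (a point): Middle of the face of the end stop that closes the channel: x = 55, z = 25 mm of the jig. The stop is a wooden bar across the channel, 15 mm thick, top at z = 33 mm. Behind it the steel toggle clamp stands on the centre line y = 0, x = 78 to 163 mm of the jig, its side plates up to z = 72 mm.
- clamp_arm: Steel clamp arm, 14 mm wide, 10 mm thick. Origin at its hinge, x = 100, z = 62 mm of the jig; it reaches 112 mm from there back over the channel. Open, it rises 34 degrees towards jig -x: its end with the foot's bolt lies at jig x = 0 to 30 mm, z up to 135 mm, and at x = 55 mm its top is at z = 100 mm. Pushing the handle over swings it down, level when locked.
- disc_center (a point): Centre (half-way up) of the loose round plywood disc, 110 mm in diameter, 18 mm thick, 0.08 to 0.18 kg, lying flat on the jig's base in the channel (4 mm wider than the disc), 35 to 70 mm short of home at the start. Home: 0 along the jig's x, 27 mm above the table.
- lever: The clamp's handle: a steel flat 18 mm wide with a black round grip 22 to 24 mm thick over its last 85 mm. Origin at its hinge, which lies at x = 135, y = 0, z = 60 mm of the jig and turns about the jig's y; the handle's z axis points along it to its tip, 150 mm away.
- lever_tip (a point): The tip of the clamp's handle, 150 mm from its hinge. Open: at about x = 84, z = 201 mm of the jig. Locked: at about x = 272, z = 121 mm.
- handle (a joint): Angle of the handle in rad. 0 = open, where it leans 0.35 rad from upright towards the disc (jig -x) and rests on its stop; it grows as the handle is pushed over towards jig +x; upright at 0.35. A spring drives it away from its dead point at 0.65: before that it returns to 0, beyond it it snaps to the lock at 1.5 by itself. About 4 N, falling to nothing at the dead point, pushes it over 100 mm from the hinge.
- clamp_foot: Rubber foot, 20 mm in diameter, sprung in the end of the clamp arm. Origin on the arm's centre line, 29 mm above the foot's underside. With the clamp locked over a disc it stands on the disc's centre and presses it down with about 4 N.
- glue: Loose white glue bottle standing on the table beside the jig, 58 mm in diameter, 150 mm tall; origin at the centre of its underside. Bystander.
- tower: Loose stepped tower of four wooden discs (glued, one piece), 90 mm in diameter at the foot, 44 mm at the top, 72 mm tall; origin at the centre of its underside. Bystander.
- muffs: Loose ear muffs lying on the table beside the jig, two blue cups 85 x 30 x 70 mm and a black band reaching 128 mm along x from between the cups; origin on the table between the cups. Bystander.
There are look-alikes about, which are no part of the job. What is meant by the part that bears disc_center is not yellow, and is the smaller of those in its own colour.

How it is judged:
By the outcome, as a careful person would: the job done as asked, in the order asked, and still so for the second after the job is handed in, with the robot touching nothing.
It also fails if it takes over 48 s, if anything falls off the work surface, if the arm or the gripper's body presses on something with over 40 N, if the wrist force passes 120 N, or if a joint passes its speed limit or range.

### The arm

A 6-joint arm with a two-finger parallel gripper is mounted at the origin on the work surface. World frame = base frame: x ahead of the robot, y to its left, z up, the work surface at z = 0. Lengths are in mm, angles in rad, forces in N, time in s.
With the tool pointing down it reaches from about 250 to 850 mm from the base axis. Payload 12.5 kg.
Tool frame: the origin (TCP) lies at the very end of the fingers, on their centre line; the grasp point (between the pads) lies 19 mm behind it (arm.hold_point_z is the z of the grasp point in the tool frame, in mm); z points along the fingers, y is the line along which they close (so a half turn about z gives the same grasp; the last joint's range is limited). The gripper opens to 93 mm and grips with 3 to 60 N. Pads are 15 mm wide; open, the fingers measure 128 mm over their backs; the gripper's body (75 mm by 188 mm) begins 65 mm behind the grasp point.
Start: joints at [-1.403, 0.351, 1.652, -0, 1.139, -0.085], TCP at [137.584, -532.499, 218.633] pointing down, gripper open.
Joint ranges: [-2.75, 2.75], [-0.79, 2.1], [0.01, 2.65], [-1.57, 4.71], [0.07, 3.14], [-2.87, 2.87]. Speed limits (rad/s): [2.22, 2.22, 2.79, 3.14, 3.14, 3.14].

### API

Orientations are given as a unit quaternion [w, x, y, z].
In Python, from bench import arm gives the robot as it stands.
- The arm moves only by the tool step_arm, never from a script. Its argument "deltas" is a list of rows, each a list of 6 numbers: the shift along the tool's x, y, z in m, then the turn, a rotation vector about the tool's x, y, z in rad. In form: [[dx, dy, dz, ax, ay, az], ...]. A call has 1 to 12 rows; each row shifts and turns the commanded pose from where the row before left it, along the tool's axes as they then stand; what a row does not reach is not made up. A row lasts 1/10 s, in which the tool goes at most 50 mm and 8.59 degrees, less where a joint would pass 70% of its speed; a pose out of reach is approached as far as the arm can. A call with a gripper value outside its range is refused whole. "hand" is the opening, from 0 (shut) to 1 (fully open), set as the call begins (left out, the last holds). The fingers move at their own pace and stop on an object; the grip force is fixed at half the most. Time passes only in rows, so rows that do not move let the fingers close. It gives the time, the measured TCP pose, the force, the opening and the grip force at its end, in the units of the state.
- arm.sense(): the state, without advancing time (a new reading comes with each control period).
- arm.grab_frame(name): name is "scene" or "side" or "wrist"; returns the picture (384x512x3 uint8, red, green, blue); there is no depth.
- arm.get_calibration(name): a dict with "camera_matrix" (3x3 intrinsics, pixels), "camera_from_world" (4x4, takes a point from world to camera coordinates). Camera axes: x right, y down, z forward; pixel columns grow to the right and rows downward; lengths in mm; the calibration is good to about 2 mm. A picture is of the moment at which its call begins: read the wrist's pose just before it. get_calibration takes no time and is no camera call; for the wrist camera it gives the pose at the moment of the call.
- arm.close_job(): hands the job in; it is judged then, once.
The state is a dict: "clock": time; "joint_positions": joint angles; "joint_vel": joint speeds; "tau": joint torques, N m; "position": TCP position; "tcp_rot": TCP orientation; "ft_force": force on the tool from outside, world axes, zero at the start; "torque": the same for the moment, N m; "width": finger opening in mm; "grasp_force": force on a finger pad.
Only numpy, scipy, OpenCV 4.12 (cv2) and the standard library are available. Lean on these libraries where they do the work, as an engineer would, in place of code of your own. Each camera call takes 0.05 s, during which the arm holds its last target. There are 200 camera calls.

## Working session

There is one attempt and no reset: what is moved stays moved. The work goes in short steps, Python scripts to look and compute and a tool call to move; the robot and the scene stay as the last step left them, time stands still between calls to the robot, and variables do not carry over. Pictures are saved under pics/ and viewed, at most 10 in all, crops included, and the job is handed in when it is done.

Besides the shell and the picture viewer there is one more tool, called after "Emit:" as name(argument=value, ...) on one line, values as JSON. step_arm: Moves the arm, as the interface text tells. Its arguments: {"type":"object","properties":{"deltas":{"type":"array"},"hand":{"type":"number"}},"required":["deltas"]}

```bash
mkdir -p pics; python3 - <<'E'
from bench import arm
import cv2,numpy as np
for n in("scene","side"):
    cv2.imwrite(f"pics/{n}0.png",cv2.resize(arm.grab_frame(n)[:,:,::-1],(800,600),interpolation=cv2.INTER_CUBIC))
    c=arm.get_calibration(n);print(n,np.round(c["camera_matrix"],1).tolist(),np.round(c["camera_from_world"],3).tolist())
s=arm.sense();print(s["clock"],s["position"],s["tcp_rot"],s["ft_force"],s["width"])
E
```

```text
scene [[402.1, 0.0, 260.0], [0.0, 402.1, 193.4], [0.0, 0.0, 1.0]] [[0.434, 0.901, 0.006, -189.505], [0.534, -0.251, -0.807, -228.57], [-0.726, 0.353, -0.59, 1465.528], [0.0, 0.0, 0.0, 1.0]]
side [[481.4, 0.0, 262.0], [0.0, 481.4, 186.7], [0.0, 0.0, 1.0]] [[-0.853, -0.522, -0.013, 480.697], [-0.328, 0.555, -0.764, 339.185], [0.406, -0.647, -0.645, 889.171], [0.0, 0.0, 0.0, 1.0]]
0.1 [ 137.51350406 -532.21778748  218.15553944] [-5.12778073e-04  9.92022124e-01  1.26062848e-01 -3.29281639e-05] [-0.57749737 -0.99400689 -0.03309124] 92.89929852140739
```

View pics/scene0.png

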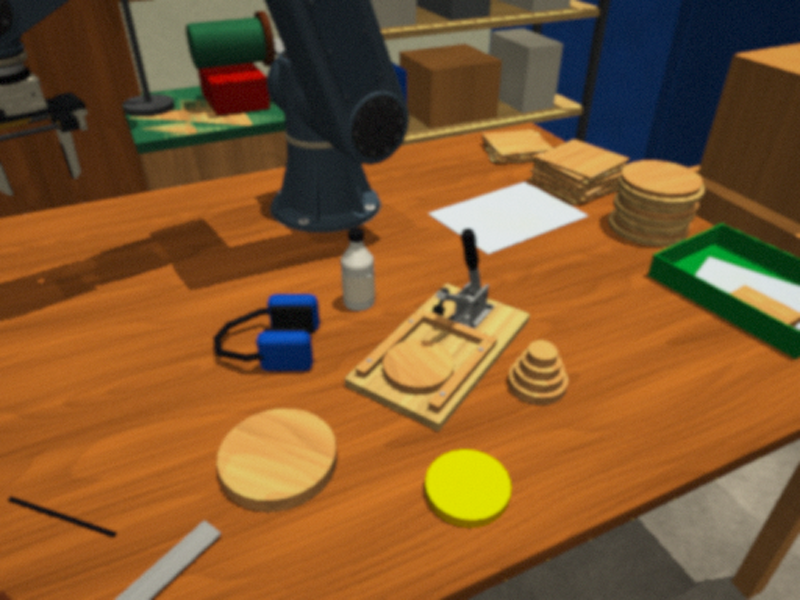

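View pics/side0.png

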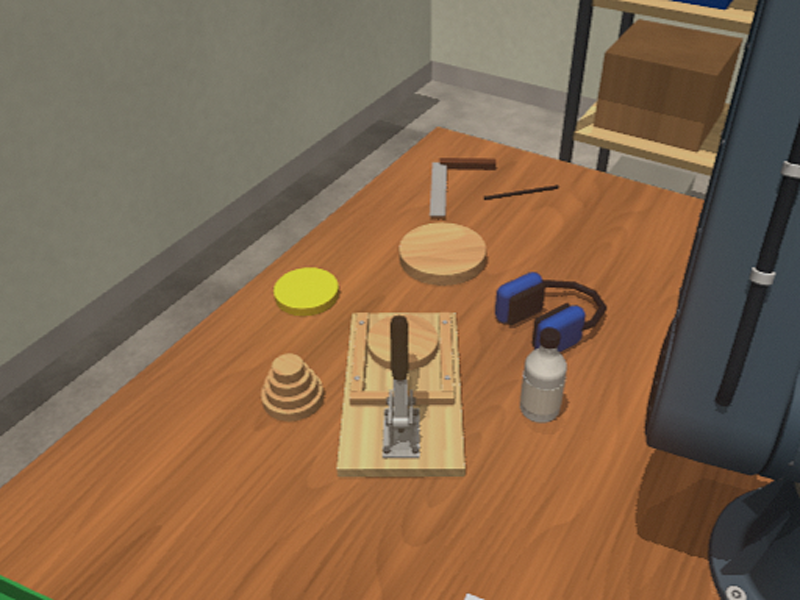

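The scene view shows three discs: plain wood in the jig at (418,365), a larger plain wood one at (277,457), and a yellow one at (468,487). The one meant is the disc in the jig, since it is not yellow and is the smaller of the two wooden ones. I'll confirm it in a crop and pick the jig corners there.

```bash
python3 - <<'E'
import cv2,numpy as np
from bench import arm
a=arm.grab_frame("scene")[135:275,210:350,::-1]; b=arm.grab_frame("side")[190:310,205:305,::-1]
A=cv2.resize(a,(420,420),interpolation=cv2.INTER_CUBIC);B=cv2.resize(b,(380,456),interpolation=cv2.INTER_CUBIC)
o=np.zeros((456,800,3),np.uint8);o[:420,:420]=A;o[:,420:]=B
cv2.imwrite("pics/crop1.png",o)
E
```

```text
(no output)
```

View pics/crop1.png

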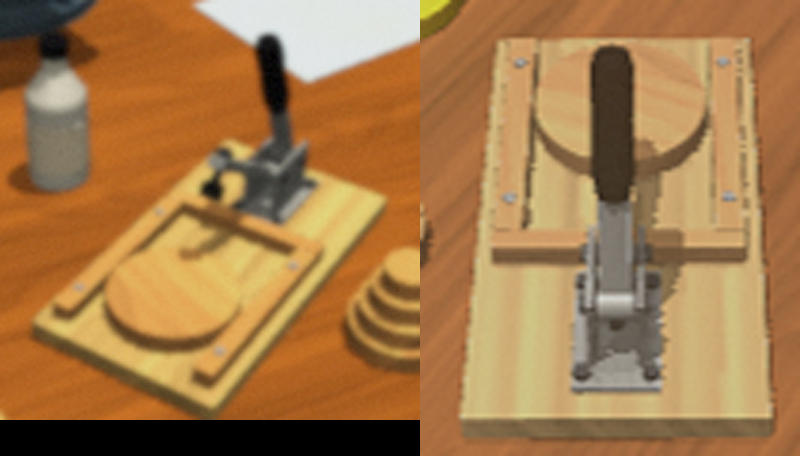

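The crop confirms it: the smaller plain wooden disc sits in the channel at scene crop (173,293) and side crop (621,103). The clamp handle is upright behind it. Next I'll fit the jig's pose from its plate corners.

```bash
cat > h.py <<'E'
import numpy as np
from bench import arm
from scipy.optimize import least_squares
C={n:arm.get_calibration(n) for n in("scene","side")}
def proj(n,p):
    c=C[n];q=c["camera_from_world"][:3,:3]@p+c["camera_from_world"][:3,3];u=c["camera_matrix"]@q;return u[:2]/u[2]
def S(u,v):return np.array([u/3+210,v/3+135])
def D(u,v):return np.array([(u-420)/3.8+205,v/3.8+190])
def W(j,p):
    c,s=np.cos(j[2]),np.sin(j[2]);return np.array([j[0]+c*p[0]-s*p[1],j[1]+s*p[0]+c*p[1],p[2]])
def ray(n,px,z):
    c=C[n];R=np.array(c["camera_from_world"])[:3,:3];t=np.array(c["camera_from_world"])[:3,3]
    o=-R.T@t;d=R.T@np.linalg.solve(c["camera_matrix"],[*px,1]);return o+d*(z-o[2])/d[2]
E
python3 - <<'E'
from h import *
obs=[("scene",(180,-85,18),S(386,200)),("scene",(-130,-85,18),S(213,405)),("scene",(-130,85,18),S(33,325)),("scene",(180,85,18),S(228,142)),
("side",(180,-85,18),D(462,420)),("side",(180,85,18),D(773,418)),("side",(-130,-85,18),D(498,38)),("side",(-130,85,18),D(750,38))]
f=lambda j:np.concatenate([proj(n,W(j,p))-o for n,p,o in obs])
a=ray("side",D(462,420),18);b=ray("side",D(498,38),18);print(a,b)
d=a-b
best=least_squares(f,[*((a+b)/2)[:2],np.arctan2(d[1],d[0])],loss="soft_l1")
j=best.x;print("jig",j,"res",np.round(f(j),1))
np.save("jig.npy",j)
c,s=np.cos(j[2]),np.sin(j[2])
for n,px in(("scene",S(173,293)),("side",D(621,103))):
    p=ray(n,px,36)[:2]-j[:2];print("disc jig",c*p[0]+s*p[1],-s*p[0]+c*p[1])
# tip checks
for n in("scene","side"):print(n,proj(n,W(j,(84,0,201))))
print("obs tip",S(267,36),D(611,48))
def inj(n,px,z):
    p=ray(n,px,z)[:2];q=p-j[:2];return p.round(),np.round([c*q[0]+s*q[1],-s*q[0]+c*q[1]])
s15=1/1.5625
for nm,n,px,z in(("glue","side",(543,415),0),("glue top","side",(549,335),150),("tower","side",(291,362),72),("tower","scene",(543,350),72),("muffA","side",(562,322),70),("muffB","side",(525,285),70)):
    print(nm,inj(n,np.array(px)*s15,z))
E
```

```text
[568.30935446 174.1007643   18.        ] [729.88602966 -92.80418977  18.        ]
jig [590.96317793 -23.55548988   2.11569078] res [-0.2 -1.9 -0.3 -0.  -1.2 -2.3 -1.2 -1.9 -0.9 -0.3 -0.5 -0.1 -0.8  0.3
 -0.7 -0.1]
disc jig -58.4473472826398 -5.490517777656017
disc jig -48.465034616773735 1.3030351243049658
scene [298.50433084 147.3007354 ]
side [254.96999108 203.19156218]
obs tip [299. 147.] [255.26315789 202.63157895]
glue (array([378., -66.]), array([ 74., 204.]))
glue top (array([388., -71.]), array([ 64., 198.]))
tower (array([707.,  87.]), array([  35., -157.]))
tower (array([714.,  92.]), array([  35., -166.]))
muffA (array([ 409., -190.]), array([-48., 242.]))
muffB (array([ 494., -241.]), array([-136.,  196.]))
```

Emit:
step_arm(deltas=[[0,0,0,0,0,-0.145],[0,0,0,0,0,-0.145],[0,0,0,0,0,-0.145],[0,0,0,0,0,-0.145],[0,0,0,0,0,-0.145],[0,0,0,0,0,-0.145],[0,0,0,0,0,-0.145],[0,0,0,0,0,-0.145],[0,0,0,0,0,-0.145],[0,0,0,0,0,-0.145],[0,0,0,0,0,-0.145],[0,0,0,0,0,-0.145]], hand=0)

```text
clock: 1.4
position: [137.6, -532.4, 218.5]
tcp_rot: [-0.0, 0.541, 0.841, 0.0]
ft_force: [0.5, 0.2, 0.1]
width: 2.4
grasp_force: 0.0
```

```bash
cat >> h.py <<'E'
def rel(target):
    "jig target -> shift in tool axes (m) and yaw error"
    from scipy.spatial.transform import Rotation as R
    j=np.load("jig.npy");s=arm.sense();q=s["tcp_rot"];T=R.from_quat([q[1],q[2],q[3],q[0]])
    c,sn=np.cos(j[2]),np.sin(j[2]);J=np.array([[c,sn,0],[sn,-c,0],[0,0,-1]]).T
    rot=(T.inv()*R.from_matrix(J)).as_rotvec()
    d=W(j,target)-s["position"];p=s["position"]-[j[0],j[1],0]
    print("t",round(s["clock"],2),"jigpos",np.round([c*p[0]+sn*p[1],-sn*p[0]+c*p[1],p[2]],1),"shift tool now",np.round(T.inv().apply(d)/1000,4),"after turn",np.round(J.T@d/1000,4),"rot",np.round(rot,3),"F",np.round(s["ft_force"],1),"joints",np.round(s["joint_positions"],2),"w",round(s["width"],1))
E
python3 -c "
from h import *;rel((-150,0,218))"
```

```text
t 1.4 jigpos [-200.1  651.5  218.5] shift tool now [1.258e-01 6.412e-01 6.000e-04] after turn [5.010e-02 6.515e-01 5.000e-04] rot [ 0.    -0.    -0.117] F [0.5 0.2 0.1] joints [-1.4   0.35  1.65  0.    1.14 -1.83] w 2.4
```

Emit:
step_arm(deltas=[[0,0,0,0,0,-0.117],[0.005,0.04,0,0,0,0],[0.005,0.045,0,0,0,0],[0.005,0.045,0,0,0,0],[0.005,0.045,0,0,0,0],[0.005,0.045,0,0,0,0],[0.005,0.045,0,0,0,0],[0.005,0.045,0,0,0,0],[0.005,0.045,0,0,0,0],[0.005,0.045,0,0,0,0],[0.005,0.045,0,0,0,0],[0,0.045,0,0,0,0]])

```text
clock: 2.6
position: [533.6, -236.4, 218.6]
tcp_rot: [-0.0, 0.493, 0.87, -0.0]
ft_force: [-0.0, 0.0, 0.6]
width: 0.3
grasp_force: 0.0
```

Emit:
step_arm(deltas=[[0,0.045,0,0,0,0],[0,0.045,0,0,0,0],[0,0.045,0,0,0,0],[0,0.02,0,0,0,0],[0,0,0,0,0,0],[0,0,0,0,0,0]])

```text
clock: 3.2
position: [665.1, -158.6, 218.1]
tcp_rot: [-0.0, 0.493, 0.87, -0.0]
ft_force: [-0.6, -0.8, -0.0]
width: 0.6
grasp_force: 0.0
```

```bash
python3 - <<'E'
from h import *
import cv2
rel((-145,0,60))
C["wrist"]=arm.get_calibration("wrist")
im=arm.grab_frame("wrist")[:,:,::-1].copy()
j=np.load("jig.npy")
for p in((-130,85,18),(-130,-85,18),(55,57,33),(55,-57,33),(-115,57,33),(-115,-57,33)):
    u=proj("wrist",W(j,p));print(p,u.round());cv2.circle(im,tuple(int(v) for v in u),2,(255,0,255),-1) if abs(u).max()<2000 else 0
cv2.imwrite("pics/w1.png",cv2.resize(im,(800,600),interpolation=cv2.INTER_CUBIC))
E
```

```text
t 3.2 jigpos [-153.8    6.6  218.1] shift tool now [0.0088 0.0067 0.1581] after turn [0.0088 0.0066 0.1581] rot [-0.001 -0.001 -0.005] F [-0.6 -0.8 -0. ] joints [-0.3   0.6   1.26 -0.    1.28 -0.84] w 0.6
(-130, 85, 18) [181. 146.]
(-130, -85, 18) [338. 145.]
(55, 57, 33) [196. -60.]
(55, -57, 33) [324. -60.]
(-115, 57, 33) [204. 133.]
(-115, -57, 33) [315. 133.]
```

View pics/w1.png

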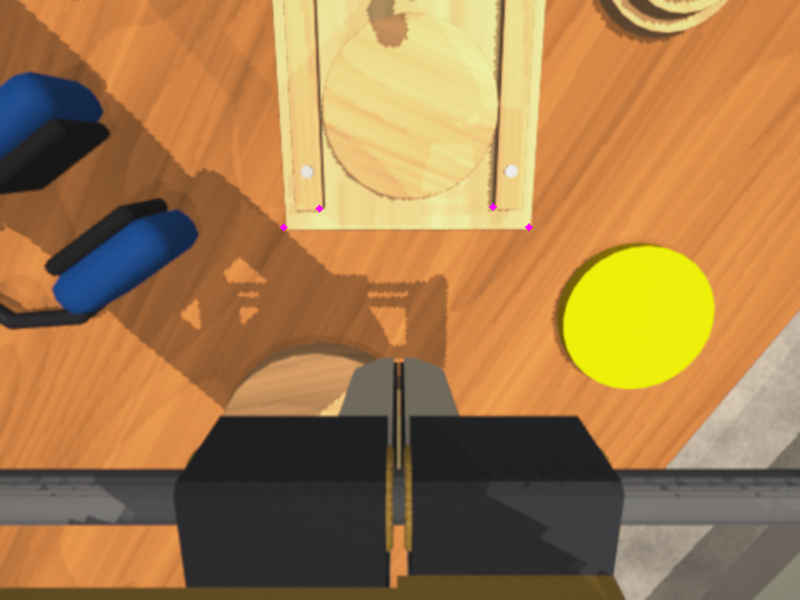

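The overlay agrees within about 2 mm: the plate corners appear at (287,230) and (532,230) against (284,227) and (529,227) predicted. The disc's rear edge is near (408,200), with free space behind it. I'll descend at jig x≈-142, correcting for the 2 mm.

Emit:
step_arm(deltas=[[0.004,0.004,0.03,0,0,-0.005],[0.004,0.004,0.04,0,0,0],[0.002,0,0.04,0,0,0],[0,0,0.04,0,0,0],[0,0,0.025,0,0,0],[0,0,0.018,0,0,0],[0,0,0,0,0,0],[0,0,0,0,0,0]])

```text
clock: 4.05
position: [667.5, -146.4, 26.9]
tcp_rot: [0.001, 0.491, 0.871, 0.0]
ft_force: [0.4, -0.7, 0.1]
width: 0.4
grasp_force: 0.0
```

```bash
python3 - <<'E'
import numpy as np
from h import *
j=np.load("jig.npy");d=W(j,(-1.5,-1.5,0))[:2];j[:2]=d;np.save("jig.npy",j)
rel((-63,0,25))
E
```

```text
t 4.05 jigpos [-143.3   -0.3   26.9] shift tool now [ 0.0803 -0.0004  0.0018] after turn [ 0.0803 -0.0003  0.0019] rot [ 0.001  0.001 -0.001] F [ 0.4 -0.7  0.1] joints [-0.28  0.81  1.39  0.    0.94 -0.83] w 0.4
```

Emit:
step_arm(deltas=[[0.01,0,0.001,0,0,0],[0.008,0,0,0,0,0],[0.006,0,0,0,0,0],[0.006,0,0,0,0,0],[0.006,0,0,0,0,0],[0.006,0,0,0,0,0],[0.006,0,0,0,0,0],[0.006,0,0,0,0,0],[0.006,0,0,0,0,0],[0.006,0,0,0,0,0],[0.004,0,0,0,0,0],[0,0,0,0,0,0]])

```text
clock: 5.25
position: [630.5, -85.3, 24.5]
tcp_rot: [-0.0, 0.491, 0.871, -0.0]
ft_force: [0.2, 0.4, 0.4]
width: 0.5
grasp_force: 0.0
```

```bash
python3 -c "
from h import *;rel((-63,0,25))"
```

```text
t 5.25 jigpos [-71.8  -0.3  24.5] shift tool now [ 0.0088 -0.0003 -0.0005] after turn [ 0.0088 -0.0003 -0.0005] rot [-0.    -0.001 -0.   ] F [0.2 0.4 0.4] joints [-0.21  0.74  1.54  0.    0.86 -0.75] w 0.5
```

Emit:
step_arm(deltas=[[0.002,0,0,0,0,0],[0.002,0,0,0,0,0],[0.002,0,0,0,0,0],[0,0,0,0,0,0],[0,0,0,0,0,0]])

```text
clock: 5.75
position: [627.7, -80.7, 24.6]
tcp_rot: [-0.0, 0.491, 0.871, -0.0]
ft_force: [0.2, 0.2, 1.5]
width: 0.7
grasp_force: 0.0
```

Emit:
step_arm(deltas=[[0.001,0,0,0,0,0],[0.001,0,0,0,0,0],[0,0,0,0,0,0]])

```text
clock: 6.05
position: [626.8, -79.0, 24.6]
tcp_rot: [-0.0, 0.491, 0.871, -0.0]
ft_force: [-0.4, -0.0, 0.6]
width: 0.8
grasp_force: 0.0
```

```bash
python3 -c "
from h import *;rel((-63,0,25))"
```

```text
t 6.05 jigpos [-64.5  -0.4  24.6] shift tool now [ 0.0015 -0.0004 -0.0004] after turn [ 0.0015 -0.0004 -0.0004] rot [-0.    -0.    -0.001] F [-0.4 -0.   0.6] joints [-0.2   0.73  1.55 -0.    0.85 -0.74] w 0.8
```

Emit:
step_arm(deltas=[[0.001,0,0,0,0,0],[0.001,0,0,0,0,0],[0,0,0,0,0,0]])

```text
clock: 6.35
position: [626.4, -77.9, 25.0]
tcp_rot: [0.001, 0.491, 0.871, 0.0]
ft_force: [2.7, -5.2, -0.9]
width: 0.8
grasp_force: 2.4
```

Emit:
step_arm(deltas=[[0.001,0,0,0,0,0],[0,0,0,0,0,0]])

```text
clock: 6.55
position: [626.5, -77.6, 25.3]
tcp_rot: [0.002, 0.491, 0.871, 0.0]
ft_force: [4.8, -7.5, -1.0]
width: 0.3
grasp_force: 4.5
```

Emit:
step_arm(deltas=[[0.001,0,0,0,0,0],[0,0,0,0,0,0]])

```text
clock: 6.75
position: [626.7, -77.4, 25.7]
tcp_rot: [0.003, 0.491, 0.871, 0.0]
ft_force: [7.4, -9.7, -0.2]
width: -0.2
grasp_force: 6.4
```

The disc is home: force rose to about 12 N at TCP jig x≈-63. Now I'll back off and rise.

Emit:
step_arm(deltas=[[-0.006,0,0,0,0,0],[-0.01,0,0,0,0,0],[-0.01,0,0,0,0,0],[0,0,-0.04,0,0,0],[0,0,-0.045,0,0,0],[0,0,-0.045,0,0,0],[0,0,-0.045,0,0,0],[0,0,-0.03,0,0,0],[0,0,0,0,0,0],[0,0,0,0,0,0]])

```text
clock: 7.75
position: [638.2, -98.2, 229.5]
tcp_rot: [-0.0, 0.491, 0.871, 0.0]
ft_force: [-0.6, -0.2, -1.4]
width: 0.4
grasp_force: 0.0
```

```bash
python3 - <<'E'
from h import *
import cv2
rel((42,0,230))
C["wrist"]=arm.get_calibration("wrist")
a=arm.grab_frame("wrist")[:,:,::-1].copy()
j=np.load("jig.npy")
for p in((0,0,36),(-55,0,36),(55,57,33),(55,-57,33),(55,0,33),(84,0,201)):
    u=proj("wrist",W(j,p));print(p,u.round())
    if abs(u).max()<2000: cv2.circle(a,tuple(int(v) for v in u),1,(255,0,255),-1)
b=arm.grab_frame("side")[190:310,205:305,::-1]
o=np.zeros((456,800,3),np.uint8);o[:315,:420]=cv2.resize(a,(420,315));o[:,420:]=cv2.resize(b,(380,456),interpolation=cv2.INTER_CUBIC)
cv2.imwrite("pics/w2.png",o)
E
```

```text
t 7.75 jigpos [-8.680e+01 -2.000e-01  2.295e+02] shift tool now [ 0.1288 -0.0003 -0.0005] after turn [ 0.1288 -0.0002 -0.0005] rot [ 0.    -0.    -0.001] F [-0.6 -0.2 -1.4] joints [-0.22  0.52  1.37  0.    1.25 -0.77] w 0.4
(0, 0, 36) [253.  84.]
(-55, 0, 36) [253. 139.]
(55, 57, 33) [195.  25.]
(55, -57, 33) [311.  25.]
(55, 0, 33) [253.  25.]
(84, 0, 201) [ 252. -111.]
```

View pics/w2.png

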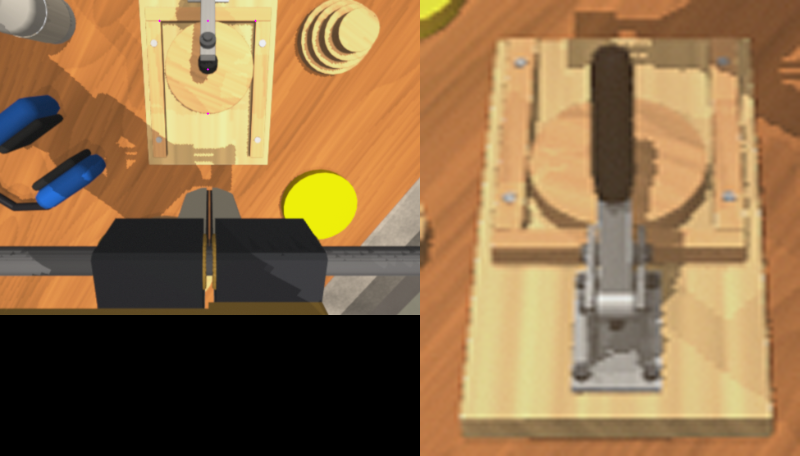

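The disc touches the stop, with its rear edge at the predicted (208,113) in the left panel, and the handle is still open. The wrist camera sits on the +x side of the tool, so I'll check how high it is before moving to the handle.

```bash
python3 - <<'E'
from h import *
M=np.array(arm.get_calibration("wrist")["camera_from_world"]);o=-M[:3,:3].T@M[:3,3]
s=arm.sense();j=np.load("jig.npy");d=o-s["position"];c,sn=np.cos(j[2]),np.sin(j[2]);print(c*d[0]+sn*d[1],-sn*d[0]+c*d[1],d[2])
E
```

```text
76.82366545286474 -1.5455960375914728 165.6278690362081
```

Emit:
step_arm(deltas=[[0.03,0,0,0,0,0],[0.04,0,0,0,0,0],[0.035,0,0,0,0,0],[0.023,0,0,0,0,0],[0,0,0,0,0,0],[0,0,0,0,0,0]])

```text
clock: 8.45
position: [571.9, 11.5, 228.8]
tcp_rot: [-0.001, 0.491, 0.871, -0.0]
ft_force: [-0.5, 0.2, 0.1]
width: 0.6
grasp_force: 0.0
```

```bash
python3 -c "
from h import *;rel((42,0,170))"
```

```text
t 8.45 jigpos [ 41.4  -0.3 228.8] shift tool now [ 0.0006 -0.0003  0.0588] after turn [ 0.0006 -0.0003  0.0588] rot [-0.001 -0.001 -0.   ] F [-0.5  0.2  0.1] joints [-0.06  0.38  1.58 -0.    1.18 -0.61] w 0.6
```

Emit:
step_arm(deltas=[[0,0,0.03,0,0,0],[0,0,0.028,0,0,0],[0.01,0,0,0,0,0],[0.01,0,0,0,0,0],[0.01,0,0,0,0,0],[0.01,0,0,0,0,0],[0.01,0,0,0,0,0],[0.01,0,0,0,0,0],[0.01,0,0,0,0,0],[0,0,0,0,0,0]])

```text
clock: 9.45
position: [534.8, 72.7, 171.6]
tcp_rot: [-0.0, 0.491, 0.871, -0.0]
ft_force: [1.0, -1.1, 1.0]
width: 0.4
grasp_force: 0.6
```

```bash
python3 -c "
from h import *;rel((160,0,170))"
```

```text
t 9.45 jigpos [112.9  -0.4 171.6] shift tool now [ 0.0471 -0.0004  0.0016] after turn [ 0.0471 -0.0004  0.0016] rot [-0.    -0.001  0.   ] F [ 1.  -1.1  1. ] joints [ 0.05  0.39  1.73  0.    1.03 -0.5 ] w 0.4
```

Emit:
step_arm(deltas=[[0.008,0,0,0,0,0],[0.008,0,0,0,0,0],[0.008,0,0,0,0,0],[0.008,0,0,0,0,0],[0.008,0,0,0,0,0],[0.008,0,0,0,0,0],[0,0,0,0,0,0],[0,0,0,0,0,0]])

```text
clock: 10.25
position: [510.9, 112.7, 171.7]
tcp_rot: [0.0, 0.491, 0.871, 0.0]
ft_force: [0.5, 0.0, -0.5]
width: 0.4
grasp_force: 0.0
```

Emit:
step_arm(deltas=[[-0.02,0,0,0,0,0],[-0.02,0,-0.02,0,0,0],[0,0,-0.04,0,0,0],[0,0,-0.04,0,0,0],[-0.04,0,0,0,0,0],[-0.045,0,0,0,0,0],[-0.045,0,0,0,0,0],[-0.045,0,0,0,0,0],[-0.04,0,0,0,0,0],[-0.03,0,0,0,0,0],[0,0,0,0,0,0],[0,0,0,0,0,0]])

```text
clock: 11.45
position: [658.2, -131.8, 271.0]
tcp_rot: [-0.0, 0.492, 0.871, -0.0]
ft_force: [0.6, 0.1, 0.4]
width: 0.7
grasp_force: 0.0
```

```bash
python3 - <<'E'
from h import *
import cv2
rel((0,0,250))
a=arm.grab_frame("scene")[135:275,210:350,::-1]; b=arm.grab_frame("side")[190:310,205:305,::-1].copy()
j=np.load("jig.npy");print("locked tip px crop",(proj("side",W(j,(272,0,121)))-[205,190])*3.8+[420,0])
o=np.zeros((456,800,3),np.uint8);o[:420,:420]=cv2.resize(a,(420,420),interpolation=cv2.INTER_CUBIC);o[:,420:]=cv2.resize(b,(380,456),interpolation=cv2.INTER_CUBIC)
cv2.imwrite("pics/end.png",o)
E
```

```text
t 11.45 jigpos [-1.259e+02  1.000e-01  2.710e+02] shift tool now [ 0.1259 -0.0002  0.0211] after turn [1.259e-01 1.000e-04 2.100e-02] rot [-0.001 -0.001 -0.002] F [0.6 0.1 0.4] joints [-0.27  0.54  1.24  0.    1.37 -0.81] w 0.7
locked tip px crop [604.32623094 442.9175715 ]
```

View pics/end.png

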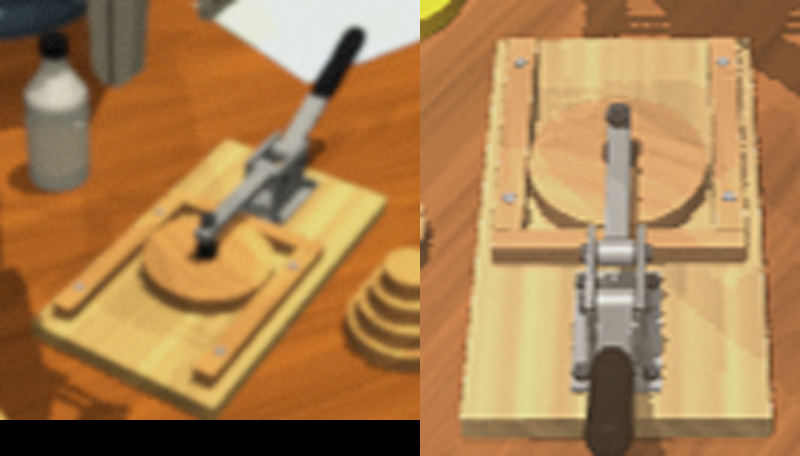

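The handle lies over in lock, with its tip near (607,452) against the predicted (604,443). The arm is level with the foot on the disc, the disc is against the stop, and the gripper is clear.

```bash
python3 -c "
from bench import arm;print(arm.close_job())"
```

```text
the job is handed in; nothing more can be done
None
```

The disc is home against the end stop and the toggle clamp is locked with its foot on the disc. The bottle, tower and ear muffs were never touched, and I handed the job in at about 11.6 s with the arm clear; no verdict came back.

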